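# Set the screwdriver controller to program 6

## Task

Switch the bench screwdriver controller over to program 6: with a fingertip, pushing gently and never pinching the handle, turn the big pointer selector round click by click until it rests in its sixth position, counted clockwise from the shortest mark. Only once it sits there, press the round confirm button fully in and let it come back out. Leave the small trimmer knob as it is, and do not shift or pick up the things lying around the controller.

Things in the scene. Friction and masses are not known exactly. Their poses are not given: they have to be found in the camera images.
- console: Screwdriver controller: fixed light grey desk console, 200 mm deep (x), 260 mm wide (y), 45 mm high at the front (-x, robot side), 88 mm at the rear; the panel rises 12 degrees to +x. Origin: centre of the underside; z up, x to the rear, y left. Left half: selector. Right half, front to rear: flat rocker, confirm button, trimmer knob, two flat lamps.
- dial_centre (a point): The selector's axis at the panel's surface. z: along the axis, up out of the panel; x: up the slope, to the rear; y: left. Fixed, does not turn. Eight printed black bars, 30 degrees apart, 48 mm and more from the axis, mark the positions; they lengthen clockwise from 5 mm (position 1, 105 degrees anticlockwise of x seen from above) to 18 mm (position 8). Position n is at 105 - 30 (n - 1) degrees.
- selector (a joint): Selector angle (rad): 0 in position 1, grows clockwise seen from above; position n reads 0.5236 (n - 1), position 6 reads 2.618. Stops just outside positions 1 and 8. Starts in one of positions 1 to 4. Sprung detents: 0.1 to 0.2 Nm takes it over the hump half way between two positions, then it drops into the next by itself and stays there.
- handle: Black pointer handle turning with the selector: upright bar 12 mm thick, flat sides 8 to 34 mm above the panel, from 22 mm behind the axis to 36 mm ahead, then a point 42 mm from the axis; white line on top of the pointing end. Below it a round skirt 44 mm across, top 9 mm above the panel. Origin: on the axis at the panel's surface; x to the pointing end, z along the axis, out.
- pointer_tip (a point): Upper edge of the handle's point, 42 mm from the axis and 34 mm above the panel.
- confirm (a joint): Travel of the confirm button into the panel (m): 0 out, 0.006 fully in; springs back when let go. 1.5 N starts it, 5 N takes it fully in.
- confirm_top (a point): Centre of the confirm button's flat top, 22 mm above the panel when out: round, black, 28 mm across, in a grey collar 44 mm across and 12 mm high; on the right half, 125 mm right of the selector's axis and 22 mm nearer the front. z: square to the panel, out; it moves along -z when pressed.
- trim_mark (a point): Rim of the small speed trimmer knob at its white mark. The knob is round, black, 19 mm across and stands 17 mm above the panel, 72 mm up the slope from the confirm button. It turns freely: leave it.
- bin: Loose blue stacking bin with white bushings, 160 mm (its x) by 107 mm by 75 mm high, to the left of the console. Origin: centre of its underside.
- screwdriver: Loose hand screwdriver with a black handle, 190 mm long (its x) and 26 mm thick, lying to the right of the console. Origin: on the bench under its middle.
- ferrule: Loose turned aluminium end fitting, 30 mm across and 50 mm tall, standing in front of the console. Origin: centre of its underside.

How it is judged:
By the outcome, as a careful person would: the job done as asked, in the order asked, and still so for the second after the job is handed in, with the robot touching nothing.
It also fails if it takes over 54 s, if anything falls off the work surface, if the arm or the gripper's body presses on something with over 40 N, if the wrist force passes 120 N, or if a joint passes its speed limit or range.

## Robot

A 6-joint arm with a two-finger parallel gripper is mounted at the origin on the work surface. World frame = base frame: x ahead of the robot, y to its left, z up, the work surface at z = 0. Lengths are in mm, angles in degrees, forces in N, time in s.
With the tool pointing down it reaches from about 300 to 850 mm from the base axis. Payload 4.2 kg.
Tool frame: the origin (TCP) lies on the centre line of the jaws, within the pads' length; the fingertips stand 14 mm ahead of it and the grasp point (between the pads) lies 5 mm behind it; z points along the fingers, y is the line along which they close (so a half turn about z gives the same grasp; the last joint's range is limited). The gripper opens to 91 mm and grips with 3 to 60 N. Pads are 32 mm wide; open, the fingers measure 118 mm over their backs; the gripper's body (76 mm by 178 mm) begins 60 mm behind the grasp point.
Start: joints at [72.135, 18.312, 89.639, -0, 72.044, -1.146], TCP at [165.416, 550.708, 227.976] pointing down, gripper open.
Joint ranges: [-177.97, 177.97], [-48.28, 115.42], [12.27, 149.76], [-77.06, 257.06], [2.81, 150.46], [-146.56, 146.56]. Speed limits (degrees/s): [147.25, 147.25, 180, 180, 180, 180].

## Interface

Orientations are given as [roll, pitch, yaw] about the fixed x, y, z axes, in that order (R = Rz(yaw) Ry(pitch) Rx(roll)).
In Python, from workcell import env gives the robot as it stands.
- The arm moves only by the tool arm_command, never from a script. Its argument "motion" is a list of rows, each an object with "offset": the shift along the tool's x, y, z in m, a list of three; "spin": the turn about the tool's z in rad. In form: [{"offset": [tx, ty, tz], "spin": spin}, ...]. A call has 1 to 5 rows; each row shifts and turns the commanded pose from where the row before left it, along the tool's axes as they then stand; what a row does not reach is not made up. A row lasts 1/8 s, in which the tool goes at most 62.5 mm and 10.7 degrees, less where a joint would pass 70% of its speed; a pose out of reach is approached as far as the arm can. A call with a gripper value outside its range is refused whole. "jaw" is the finger opening in m, from 0 to 0.0912, set as the call begins (left out, the last holds). The fingers move at their own pace and stop on an object; "newtons" is the grip in N (left out, the last holds). Time passes only in rows, so rows that do not move let the fingers close. It gives the time, the measured TCP pose, the force, the opening and the grip force at its end, in the units of the state.
- env.state(): the state, without advancing time (a new reading comes with each control period).
- env.grab_frame(name): name is "side" or "top"; returns (picture, depth): 384x512x3 uint8, blue, green, red; 384x512 float32, mm along the optical axis (not along the pixel's ray), 0 where there is no reading.
- env.camera_model(name): a dict with "fx", "fy", "cx", "cy" (pixels), "k1" (the pictures are not rectified: a ray, as slopes to the right and down, at radius r is drawn at 1 + k1 r^2 times it, then the intrinsics apply), "eye" and "rotation" of the camera in the world. Camera axes: x right, y down, z forward; pixel columns grow to the right and rows downward; lengths in mm; the calibration is good to about 2 mm. A picture is of the moment at which its call begins. camera_model takes no time and is no camera call.
- env.job_done(): hands the job in; it is judged then, once.
Trained networks look in the newest picture that a camera, given by its name, has taken for a name from the list of things; names that differ only in an ending like _2 or _b are one class to them, and where a whole thing is asked for, a point or a joint stands for the part that bears it (a point fixed in the world has none). Each returns a list of dicts, best first, with "score" (0 to 1); they miss things now and then, are a little off and sometimes report something else, mostly with a low value. They report only what shows in the picture. A call takes as long as a camera call.
- env.boxes_of(camera, target): "bbox" ([left, top, right, bottom] in pixels, round what is visible of it).
- env.pinpoint(camera, target): "location" ([column, row] in pixels: a listed point, or the origin of a listed thing).
The state is a dict: "time_s": time; "qpos": joint angles; "qvel": joint speeds; "effort": joint torques, N m; "ee_pos": TCP position; "ee_rot": TCP orientation; "force": force on the tool from outside, world axes, zero at the start; "torque": the same for the moment, N m; "gripper_width": finger opening in mm; "gripper_force": force on a finger pad.
Only numpy, scipy, OpenCV 4.12 (cv2) and the standard library are available. Lean on these libraries where they do the work, as an engineer would, in place of code of your own. Each camera call takes 0.05 s, during which the arm holds its last target. There are 200 camera calls.

## Working session

There is one attempt and no reset: what is moved stays moved. The work goes in short steps, Python scripts to look and compute and a tool call to move; the robot and the scene stay as the last step left them, time stands still between calls to the robot, and variables do not carry over. Pictures are saved under pics/ and viewed, at most 10 in all, crops included, and the job is handed in when it is done.

Besides the shell and the picture viewer there is one more tool, called after "Emit:" as name(argument=value, ...), one argument or row to a line, values as JSON. arm_command: Moves the arm, as the interface text tells. Its arguments: {"type":"object","properties":{"motion":{"type":"array"},"jaw":{"type":"number"},"newtons":{"type":"number"}},"required":["motion"]}

```bash
mkdir -p pics; cat > h.py <<'E'
from workcell import env
import numpy as np, cv2
def cam(n):
    m=env.camera_model(n); return m,np.array(m["eye"],float),np.array(m["rotation"],float)
def ray(n,px):
    m,e,R=cam(n); d=np.array([(px[0]-m["cx"])/m["fx"],(px[1]-m["cy"])/m["fy"]]); u=d.copy()
    for _ in range(20): u=d/(1+m["k1"]*(u@u))
    return e,R@np.array([u[0],u[1],1.])
def at_z(n,px,z):
    e,d=ray(n,px); return e+d*(z-e[2])/d[2]
def at_depth(n,px,D):
    e,d=ray(n,px); c=D[int(round(px[1]))-1:int(round(px[1]))+2,int(round(px[0]))-1:int(round(px[0]))+2]; return e+d*np.median(c[c>0])
def proj(n,P):
    m,e,R=cam(n); c=R.T@(np.array(P)-e); u=c[:2]/c[2]; u=u*(1+m["k1"]*(u@u)); return np.array([u[0]*m["fx"]+m["cx"],u[1]*m["fy"]+m["cy"]])
E
python3 - <<'E'
from h import *
np.set_printoptions(precision=1,suppress=True)
for n in("top","side"):
    I,D=env.grab_frame(n); cv2.imwrite(f"pics/{n}0.png",I); np.save(n+"0.npy",D)
    print(n,env.camera_model(n))
    for t in("console","dial_centre","handle","pointer_tip","confirm_top","trim_mark","bin","screwdriver","ferrule"):
        r=env.pinpoint(n,t)
        for q in r[:2]:
            try: print(t,q["score"],np.array(q["location"]),at_depth(n,q["location"],D))
            except Exception as x: print(t,q,x)
print(env.state())
E
```

```text
top {'fx': 479.56597784189034, 'fy': 479.56597784189034, 'cx': 252.09147993450475, 'cy': 192.24826508382293, 'k1': 0.012855892269030594, 'eye': array([ 371.2,   65.8, 1316.3]), 'rotation': array([-172.4,   -1.2,  -91.4])}
dial_centre 0.85 [226.1 176.8] [-100851.5 -101156.9  -99906.4]
dial_centre 0.62 [307.  209.6] [-146929.9 -147235.2 -145984.8]
handle 0.66 [226.8 173.5] [-101132.  -101437.4 -100187. ]
pointer_tip 0.7 [219.8 160.3] [-100642.8 -100948.2  -99697.7]
confirm_top 0.62 [270.3 196.3] [-121492.8 -121798.2 -120547.8]
trim_mark 0.42 [279.4 167.9] [-126917.  -127222.4 -125971.9]
screwdriver 0.68 [244.7 180.8] [-112046.1 -112351.5 -111101.1]
screwdriver 0.59 [309.8 209.7] [-146140.1 -146445.5 -145195. ]
ferrule 0.41 [222.9 235.1] [-101934.2 -102239.6 -100989.2]
ferrule 0.39 [225.2 175.1] [-100498.9 -100804.3  -99553.8]
side {'fx': 393.8843971145444, 'fy': 393.8843971145444, 'cx': 256.644539134975, 'cy': 195.38314992116923, 'k1': -0.1124414081983593, 'eye': array([ 489.7, -646.8,  531.5]), 'rotation': array([-122.7,   -1.4,   -0.6])}
console 0.58 [291.5 223.2] [-8455.5 -9592.1 -8413.7]
dial_centre 0.93 [289.6 193.3] [ -8875.3 -10011.9  -8833.5]
handle 0.7 [287.7 193.7] [-8364.6 -9501.1 -8322.8]
confirm_top 0.43 [265.6 213.8] [-2193.5 -3330.  -2151.7]
trim_mark 0.64 [302.7 215.5] [-10898.6 -12035.1 -10856.8]
bin 0.71 [300.5 169.8] [-14456.5 -15593.  -14414.7]
screwdriver 0.74 [248.7 285.8] [1622.8  486.2 1664.6]
ferrule 0.56 [226.3 208.9] [8535.1 7398.5 8576.8]
{'time_s': 1.0, 'qpos': array([72.1, 18.3, 89.6, -0. , 72. , -1.1]), 'qvel': array([ 0. ,  0. , -0.1, -0.1,  0. , -0.1]), 'effort': array([ -0. , -41.2, -23.2,   0.1,   0. ,   0. ]), 'ee_pos': array([165.4, 550.7, 228. ]), 'ee_rot': array([180. ,   0. , 163.3]), 'force': array([-0.1, -0.8, -0.1]), 'torque': array([ 0., -0.,  0.]), 'gripper_force': 0.0, 'gripper_width': 91.26299757996682}
```

```bash
sed -i 's/np.array(m\["rotation"\],float)$/Rotation.from_euler("xyz",m["rotation"],degrees=True).as_matrix()/; 1a from scipy.spatial.transform import Rotation' h.py
python3 - <<'E'
from h import *
np.set_printoptions(precision=1,suppress=True)
P={"top":dict(dial=(226.1,176.8),handle=(226.8,173.5),tip=(219.8,160.3),confirm=(270.3,196.3),trim=(279.4,167.9),screw=(309.8,209.7),ferr=(222.9,235.1)),
"side":dict(console=(291.5,223.2),dial=(289.6,193.3),handle=(287.7,193.7),confirm=(265.6,213.8),trim=(302.7,215.5),bin=(300.5,169.8),screw=(248.7,285.8),ferr=(226.3,208.9))}
for n in P:
    D=np.load(n+"0.npy")
    for k,v in P[n].items(): print(n,k,at_depth(n,v,D))
for k in("dial","confirm","trim"):
    a,u=ray("top",P["top"][k]);b,v=ray("side",P["side"][k])
    s=np.linalg.lstsq(np.c_[u,-v],b-a,rcond=None)[0]; print(k,a+s[0]*u,b+s[1]*v)
a=cv2.imread("pics/top0.png");cv2.imwrite("pics/t1.png",cv2.resize(a[100:290,130:385],(800,596),interpolation=cv2.INTER_CUBIC))
a=cv2.imread("pics/side0.png");cv2.imwrite("pics/s1.png",cv2.resize(a[110:320,130:410],(800,600),interpolation=cv2.INTER_CUBIC))
E
```

```text
top dial [575.6 101.1  97.6]
top handle [584.   99.2  99. ]
top tip [624.7 117.8  70.4]
top confirm [524.3 -12.   83.5]
top trim [599.3 -38.4  79.7]
top screw [ 493.2 -122.6   19.6]
top ferr [428.6 113.7  48.9]
side console [576.  -26.9  69.3]
side dial [580.7  79.9  71.2]
side handle [576.6  79.4  70.4]
side confirm [525.  -12.9  81.2]
side trim [595.6 -32.   91.9]
side bin [629.2 274.6  22.9]
side screw [ 493.4 -130.5    1.6]
side ferr [439.9 104.2  10.4]
dial [582.5 102.3  56.8] [583.5 102.3  57. ]
confirm [524.7 -12.2  80.7] [525.  -12.2  80.7]
trim [596.4 -37.1  95.8] [594.7 -37.   95.5]
```

View pics/t1.png

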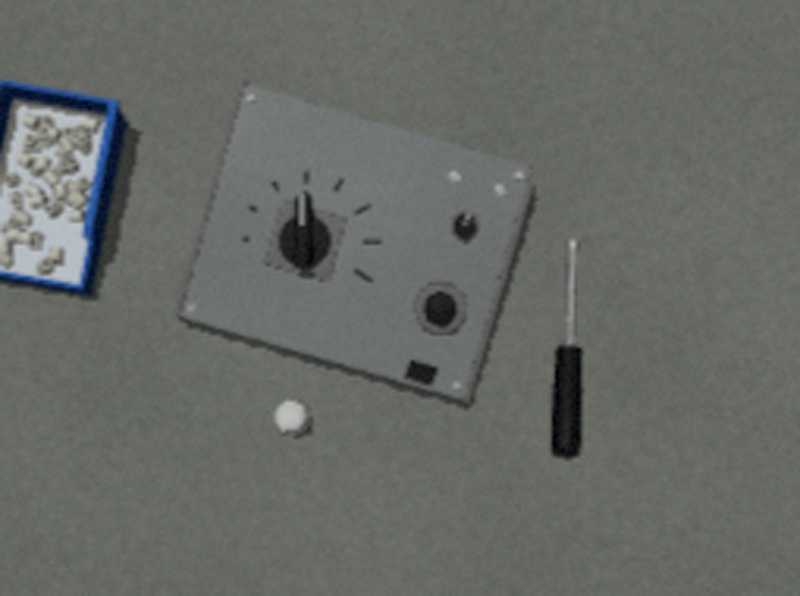

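View pics/s1.png

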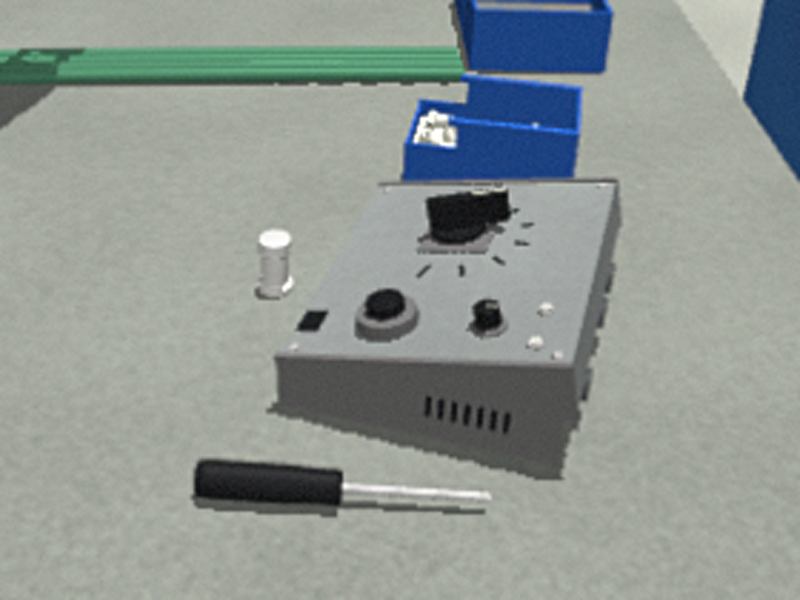

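The top view shows the selector at crop (305,240) with its white line pointing to the 4th bar at (306,177). The button is at (440,308), the trimmer at (465,227) and the ferrule at (291,417). The side view agrees, so this looks like position 4, two clicks short of 6. Next I'll refine the geometry from depth.

```bash
python3 - <<'E'
from h import *
np.set_printoptions(precision=2,suppress=True)
for n in("top","side"):
    D=np.load(n+"0.npy"); m,e,R=cam(n)
    v,u=np.mgrid[0:384,0:512]; K=np.array([[m["fx"],0,m["cx"]],[0,m["fy"],m["cy"]],[0,0,1]])
    s=cv2.undistortPoints(np.c_[u.ravel(),v.ravel()].astype(float)[:,None],K,np.array([m["k1"],0,0,0,0.]))[:,0]
    X=e+(np.c_[s,np.ones(len(s))]*D.reshape(-1,1))@R.T
    X=X[D.ravel()>0]
    b=X[(X[:,0]>450)&(X[:,0]<720)&(X[:,1]>-90)&(X[:,1]<205)]
    if n=="top": print("bench z",np.median(X[(X[:,0]>300)&(X[:,0]<400)&(abs(X[:,1])<200)][:,2]))
    c=b[(b[:,2]>40)&(b[:,2]<95)]
    q=c
    for _ in range(10):
        A=np.c_[q[:,:2],np.ones(len(q))]; w=np.linalg.lstsq(A,q[:,2],rcond=None)[0]
        r=c[:,2]-np.c_[c[:,:2],np.ones(len(c))]@w; q=c[abs(r)<4]
    print(n,"plane",w,"slope",np.degrees(np.arctan(np.hypot(*w[:2]))),"yaw",np.degrees(np.arctan2(w[1],w[0])),len(q),"z at 584,101",w@[584,101,1],"btn",w@[529,-13.5,1])
    (cc,sz,an)=cv2.minAreaRect(q[:,:2].astype(np.float32)); print("rect",cc,sz,an,w@[*cc,1])
    h=b[:,2]-np.c_[b[:,:2],np.ones(len(b))]@w
    for lo,hi in((26,42),(13,28)):
        hh=b[(h>lo)&(h<hi)]
        for nm,(x,y) in dict(dial=(580,100),btn=(525,-12),trim=(595,-37)).items():
            g=hh[np.hypot(hh[:,0]-x,hh[:,1]-y)<(60 if nm=="dial" else 25)]
            if len(g)>3: print(nm,lo,len(g),g.mean(0),cv2.minAreaRect(g[:,:2].astype(np.float32)))
E
```

```text
bench z -0.0822829070015132
top plane [  0.2   -0.06 -46.88] slope 11.942078531876714 yaw -17.64718265838914 6121 z at 584,101 64.34582184769846 btn 60.60215060839206
rect (580.231201171875, 57.75025939941406) (260.5118103027344, 201.43482971191406) 72.26898956298828 66.35928664427973
dial 26 116 [583.8  100.92  98.38] ((585.6075439453125, 100.79046630859375), (12.371818542480469, 61.64806365966797), 86.09737396240234)
btn 26 6 [518.34 -11.8   85.67] ((518.114501953125, -12.769569396972656), (18.489253997802734, 17.05992889404297), 61.91081619262695)
dial 13 28 [590.46  96.61  85.62] ((587.947021484375, 100.60275268554688), (48.39898681640625, 26.970979690551758), 14.412534713745117)
btn 13 126 [520.2  -12.83  78.15] ((521.5026245117188, -13.532577514648438), (34.03264617919922, 40.35377883911133), 72.65764617919922)
trim 13 39 [587.34 -33.49  90.21] ((586.7363891601562, -33.581932067871094), (15.948418617248535, 15.509491920471191), 87.5184555053711)
side plane [  0.2   -0.06 -48.14] slope 11.942257837143208 yaw -17.616801241676885 5376 z at 584,101 63.122301216721574 btn 59.36446569561665
rect (582.3303833007812, 58.15177917480469) (265.3530578613281, 202.48023986816406) 71.97882080078125 65.52850693717426
dial 26 154 [587.49  97.31  96.05] ((588.11865234375, 99.52647399902344), (13.888494491577148, 61.410423278808594), 88.52143859863281)
dial 13 168 [589.96  94.69  85.11] ((590.1411743164062, 94.32776641845703), (64.4434585571289, 8.766912460327148), 2.3066153526306152)
btn 13 139 [522.33 -17.14  77.9 ] ((521.4400024414062, -15.830158233642578), (34.95640563964844, 35.252174377441406), 49.33736801147461)
trim 13 55 [589.42 -36.05  89.42] ((589.4906005859375, -35.22857666015625), (17.116928100585938, 17.77376937866211), 62.135643005371094)
```

Emit:
arm_command(
  motion=[
    {"offset": [-0.045, -0.023, 0], "spin": 0},
    {"offset": [-0.045, -0.023, 0], "spin": 0},
    {"offset": [-0.045, -0.023, 0], "spin": 0},
    {"offset": [-0.045, -0.023, 0], "spin": 0},
    {"offset": [-0.045, -0.023, 0], "spin": 0},
  ],
  jaw=0,
  newtons=5,
)

```text
time_s: 1.62
ee_pos: [348.9, 374.7, 228.2]
ee_rot: [180.0, 0.0, 163.3]
force: [0.4, -0.1, -0.4]
gripper_width: 43.9
gripper_force: 0.0
```

Emit:
arm_command(
  motion=[
    {"offset": [-0.045, -0.023, 0], "spin": 0},
    {"offset": [-0.045, -0.023, 0], "spin": 0},
    {"offset": [-0.045, -0.023, 0], "spin": 0},
    {"offset": [-0.045, -0.023, 0], "spin": 0},
    {"offset": [-0.045, -0.023, 0], "spin": 0},
  ],
)

```text
time_s: 2.25
ee_pos: [531.4, 199.7, 228.1]
ee_rot: [180.0, 0.0, 163.3]
force: [-0.3, 0.6, -0.4]
gripper_width: 0.3
gripper_force: 0.0
```

Emit:
arm_command(
  motion=[
    {"offset": [-0.045, -0.023, 0], "spin": 0},
    {"offset": [-0.045, -0.023, 0], "spin": 0},
    {"offset": [0, 0, 0], "spin": -0.125},
    {"offset": [0, 0, 0], "spin": -0.12},
    {"offset": [0, 0, 0], "spin": 0},
  ],
)

```text
time_s: 2.88
ee_pos: [603.3, 130.9, 227.8]
ee_rot: [180.0, -0.0, 177.2]
force: [0.9, 0.1, 0.2]
gripper_width: 0.5
gripper_force: 0.0
```

Emit:
arm_command(
  motion=[
    {"offset": [-0.004, 0, 0.045], "spin": 0},
    {"offset": [0, 0, 0.045], "spin": 0},
    {"offset": [0, 0, 0.025], "spin": 0},
    {"offset": [0, 0, 0.013], "spin": 0},
    {"offset": [0, 0, 0], "spin": 0},
  ],
)

```text
time_s: 3.5
ee_pos: [607.0, 131.0, 99.6]
ee_rot: [-180.0, -0.1, 177.3]
force: [-0.6, 0.9, 1.3]
gripper_width: 0.2
gripper_force: 0.0
```

```bash
python3 - <<'E'
from h import *
I,D=env.grab_frame("side");a=I[130:250,210:370]
J,_=env.grab_frame("top");b=J[110:230,160:320]
cv2.imwrite("pics/c2.png",cv2.resize(np.vstack([a,b]),None,fx=2.5,fy=2.5,interpolation=cv2.INTER_CUBIC)); s=env.state();print(s["force"],s["ee_pos"])
E
```

```text
[ 0.26027255  0.63357899 -0.27869458] [608.05000532 131.10870711 101.18893927]
```

View pics/c2.png

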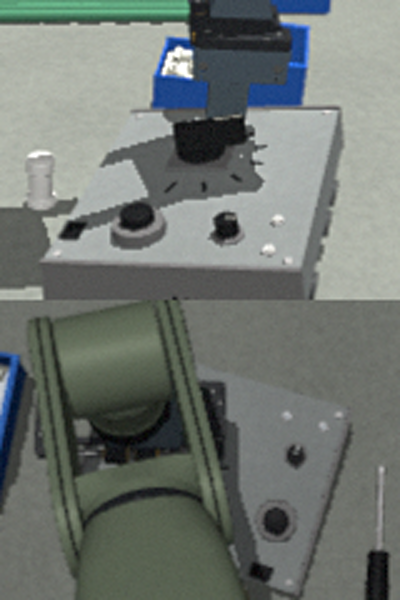

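The fingertip stands beside the handle's left flat, clear of it. The handle's white line is at crop (245,130). I'll approach now.

Emit:
arm_command(
  motion=[
    {"offset": [0, -0.003, 0], "spin": 0},
    {"offset": [0, -0.002, 0], "spin": 0},
    {"offset": [0, -0.002, 0], "spin": 0},
    {"offset": [0, 0, 0], "spin": 0},
  ],
)

```text
time_s: 4.1
ee_pos: [606.9, 123.6, 100.1]
ee_rot: [180.0, 0.0, 177.3]
force: [1.3, -0.2, -0.1]
gripper_width: 0.5
gripper_force: 0.0
```

Emit:
arm_command(
  motion=[
    {"offset": [0, -0.0015, 0], "spin": 0},
    {"offset": [0, -0.0015, 0], "spin": 0},
    {"offset": [0, 0, 0], "spin": 0},
  ],
)

```text
time_s: 4.47
ee_pos: [606.7, 120.8, 99.9]
ee_rot: [180.0, -0.0, 177.3]
force: [0.3, 0.8, -0.2]
gripper_width: 0.4
gripper_force: 0.0
```

Emit:
arm_command(
  motion=[
    {"offset": [0, -0.0015, 0], "spin": 0},
    {"offset": [0, 0, 0], "spin": 0},
  ],
)

```text
time_s: 4.72
ee_pos: [606.6, 119.3, 99.9]
ee_rot: [180.0, -0.0, 177.3]
force: [-0.5, 0.1, -0.6]
gripper_width: 0.5
gripper_force: 0.0
```

Emit:
arm_command(
  motion=[
    {"offset": [0, -0.0015, 0], "spin": 0},
    {"offset": [0, 0, 0], "spin": 0},
  ],
)

```text
time_s: 4.97
ee_pos: [606.6, 117.8, 99.9]
ee_rot: [180.0, -0.0, 177.3]
force: [-0.1, -0.1, 0.4]
gripper_width: 0.6
gripper_force: 0.0
```

Emit:
arm_command(
  motion=[
    {"offset": [0, -0.0015, 0], "spin": 0},
    {"offset": [0, 0, 0], "spin": 0},
  ],
)

```text
time_s: 5.22
ee_pos: [606.7, 116.7, 100.0]
ee_rot: [179.9, 0.0, 177.3]
force: [-0.4, 1.8, 0.2]
gripper_width: 0.4
gripper_force: 0.9
```

Emit:
arm_command(
  motion=[
    {"offset": [0, -0.0015, 0], "spin": 0},
    {"offset": [0, 0, 0], "spin": 0},
  ],
)

```text
time_s: 5.48
ee_pos: [606.7, 116.1, 100.1]
ee_rot: [179.9, 0.0, 177.3]
force: [1.0, 5.1, -0.0]
gripper_width: 0.5
gripper_force: 2.6
```

Emit:
arm_command(
  motion=[
    {"offset": [-0.0014, -0.0025, 0], "spin": 0.087},
    {"offset": [-0.0014, -0.0025, 0], "spin": 0.087},
    {"offset": [0, 0, 0], "spin": 0},
  ],
)

```text
time_s: 5.85
ee_pos: [608.8, 110.7, 100.3]
ee_rot: [179.9, -0.0, 167.3]
force: [-0.6, 6.0, 1.4]
gripper_width: 0.3
gripper_force: 2.3
```

Emit:
arm_command(
  motion=[
    {"offset": [-0.0014, -0.0025, 0], "spin": 0.087},
    {"offset": [0, 0, 0], "spin": 0},
  ],
)

```text
time_s: 6.1
ee_pos: [609.5, 106.2, 99.9]
ee_rot: [-179.9, 0.0, 162.5]
force: [0.3, -0.3, -0.6]
gripper_width: 0.5
gripper_force: 0.0
```

Emit:
arm_command(
  motion=[
    {"offset": [-0.0007, -0.00125, 0], "spin": 0.044},
    {"offset": [0, 0, 0], "spin": 0},
  ],
)

```text
time_s: 6.35
ee_pos: [609.7, 105.0, 99.8]
ee_rot: [-180.0, -0.0, 159.9]
force: [-0.2, 0.7, 0.9]
gripper_width: 0.6
gripper_force: 0.1
```

Emit:
arm_command(
  motion=[
    {"offset": [-0.0014, -0.0025, 0], "spin": 0.087},
    {"offset": [-0.0007, -0.00125, 0], "spin": 0.044},
    {"offset": [0, 0, 0], "spin": 0},
  ],
)

```text
time_s: 6.72
ee_pos: [610.3, 101.8, 99.9]
ee_rot: [180.0, -0.0, 152.4]
force: [0.8, 3.5, -0.6]
gripper_width: 0.7
gripper_force: 1.4
```

Emit:
arm_command(
  motion=[
    {"offset": [-0.0014, -0.0025, 0], "spin": 0.087},
    {"offset": [0, 0, 0], "spin": 0},
  ],
)

```text
time_s: 6.98
ee_pos: [610.5, 99.5, 99.9]
ee_rot: [179.9, -0.1, 147.4]
force: [0.4, 5.1, -0.6]
gripper_width: 0.4
gripper_force: 2.2
```

Emit:
arm_command(
  motion=[
    {"offset": [-0.0014, -0.0025, 0], "spin": 0.087},
    {"offset": [0, 0, 0], "spin": 0},
  ],
)

```text
time_s: 7.22
ee_pos: [610.6, 97.1, 99.9]
ee_rot: [179.8, -0.1, 142.4]
force: [0.8, 6.0, -1.3]
gripper_width: 0.5
gripper_force: 2.6
```

```bash
python3 - <<'E'
from h import *
I,D=env.grab_frame("side");a=I[160:230,240:340]
cv2.imwrite("pics/c3.png",cv2.resize(a,None,fx=6,fy=6,interpolation=cv2.INTER_CUBIC))
E
```

```text
(no output)
```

View pics/c3.png

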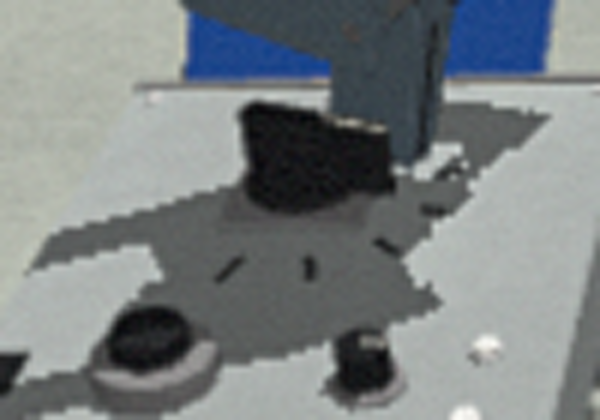

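The handle points to about (390,160), near bar 5 at (433,210), with bar 6 at (387,247) next. It is at 5 and being pushed, so I'll carry on in small steps.

Emit:
arm_command(
  motion=[
    {"offset": [-0.0007, -0.00125, 0], "spin": 0.044},
    {"offset": [0, 0, 0], "spin": 0},
  ],
)

```text
time_s: 7.52
ee_pos: [610.5, 95.6, 99.9]
ee_rot: [179.8, -0.1, 139.9]
force: [1.0, 6.4, -2.0]
gripper_width: 0.1
gripper_force: 2.6
```

Emit:
arm_command(
  motion=[
    {"offset": [-0.0007, -0.00125, 0], "spin": 0.044},
    {"offset": [0, 0, 0], "spin": 0},
  ],
)

```text
time_s: 7.78
ee_pos: [610.3, 94.1, 99.9]
ee_rot: [179.8, -0.1, 137.4]
force: [1.4, 6.3, -0.9]
gripper_width: 0.8
gripper_force: 2.4
```

Emit:
arm_command(
  motion=[
    {"offset": [-0.0007, -0.00125, 0], "spin": 0.044},
    {"offset": [0, 0, 0], "spin": 0},
  ],
)

```text
time_s: 8.02
ee_pos: [609.7, 91.3, 99.9]
ee_rot: [180.0, 0.0, 134.9]
force: [-0.4, 0.3, 0.8]
gripper_width: 0.2
gripper_force: 0.1
```

Emit:
arm_command(
  motion=[
    {"offset": [-0.0007, -0.00125, 0], "spin": 0.044},
    {"offset": [0, 0, 0], "spin": 0},
  ],
)

```text
time_s: 8.28
ee_pos: [608.9, 89.1, 99.9]
ee_rot: [-179.9, 0.0, 132.4]
force: [0.1, -0.5, -0.3]
gripper_width: 0.3
gripper_force: 0.0
```

Emit:
arm_command(
  motion=[
    {"offset": [0, 0.008, 0], "spin": 0},
    {"offset": [0, 0.007, 0], "spin": 0},
    {"offset": [0, 0, 0.0], "spin": 0},
    {"offset": [0, 0, -0.05], "spin": 0},
    {"offset": [0, 0, -0.05], "spin": 0},
  ],
)

```text
time_s: 8.9
ee_pos: [619.8, 99.9, 200.5]
ee_rot: [-179.9, -0.1, 132.3]
force: [1.4, -0.1, 0.1]
gripper_width: 0.4
gripper_force: 0.0
```

Emit:
arm_command(
  motion=[
    {"offset": [0, 0, 0], "spin": -0.175},
    {"offset": [0, 0, 0], "spin": -0.175},
    {"offset": [0, 0, 0], "spin": -0.173},
    {"offset": [0.024, -0.045, 0], "spin": 0},
    {"offset": [0.024, -0.045, 0], "spin": 0},
  ],
)

```text
time_s: 9.52
ee_pos: [546.2, 28.3, 199.5]
ee_rot: [-180.0, -0.0, 162.3]
force: [-0.7, -1.3, -0.1]
gripper_width: 0.4
gripper_force: 0.0
```

Emit:
arm_command(
  motion=[
    {"offset": [0.024, -0.045, 0], "spin": 0},
    {"offset": [0, 0, 0], "spin": 0},
    {"offset": [0, 0, 0], "spin": 0},
  ],
)

```text
time_s: 9.9
ee_pos: [511.2, -6.5, 200.3]
ee_rot: [180.0, 0.1, 162.2]
force: [0.5, 0.4, 0.7]
gripper_width: 0.6
gripper_force: 0.0
```

```bash
python3 - <<'E'
from h import *
I,D=env.grab_frame("side");a=I[140:260,210:370]
J,_=env.grab_frame("top");b=J[110:230,160:320]
cv2.imwrite("pics/c4.png",cv2.resize(np.hstack([a,b]),None,fx=2.5,fy=2.5,interpolation=cv2.INTER_CUBIC)); s=env.state();print(s["force"],s["ee_pos"])
for c in("side","top"):
  for t in("confirm_top","pointer_tip"): print(c,t,env.pinpoint(c,t)[:1])
E
```

```text
[0.44086211 0.36049842 0.19642232] [511.54651869  -6.00492699 200.00986613]
side confirm_top [{'location': [264.1, 211.5], 'score': 0.61}]
side pointer_tip [{'location': [298.5, 183.9], 'score': 0.57}]
top confirm_top []
top pointer_tip [{'location': [239.5, 168.4], 'score': 0.5}]
```

View pics/c4.png

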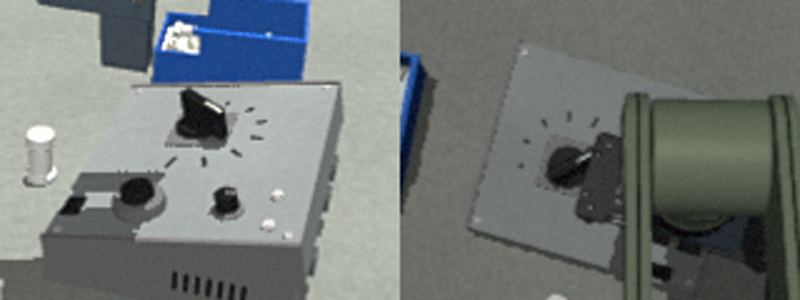

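```bash
python3 - <<'E'
from h import *
n=np.array([-.198,.063,.978]);up=np.array([.932,-.297,.208]);l=np.array([.303,.953,0])
for p in(4,5,6,7):
    a=np.radians(105-30*(p-1)); P=np.array([582.5,100.5,64])+34*n+42*(np.cos(a)*up+np.sin(a)*l)
    print(p,P.round(),proj("top",P).round(1),proj("side",P).round(1))
for P in((522,-12,81.5),(519.8,-10.7,82),(524.5,-12.3,81)): print(proj("top",P).round(1),proj("side",P).round(1))
E
```

```text
4 [617. 101. 106.] [225.8 160.4] [306.3 175.1]
5 [610.  80. 106.] [233.9 162.8] [304.4 179.9]
6 [594.  66. 103.] [239.8 168.9] [297.7 184.2]
7 [574.  61. 100.] [241.8 177.1] [287.9 186.8]
[270.3 197.3] [264.1 213.4]
[269.8 198.1] [263.  212.8]
[270.3 196.4] [265.3 213.7]
```

Position 6 is confirmed: the measured pointer tip (239.5,168.4) in top and (298.5,183.9) in side both match the position 6 prediction within 1 px. Now the button.

Emit:
arm_command(
  motion=[
    {"offset": [0, -0.002, 0.04], "spin": 0},
    {"offset": [0, 0, 0.035], "spin": 0},
    {"offset": [0, 0, 0.02], "spin": 0},
    {"offset": [0, 0, 0.0], "spin": 0},
  ],
)

```text
time_s: 10.7
ee_pos: [509.0, -8.2, 103.5]
ee_rot: [-179.9, -0.2, 162.3]
force: [0.0, 0.6, 0.8]
gripper_width: 0.4
gripper_force: 0.0
```

Emit:
arm_command(
  motion=[
    {"offset": [0, 0, 0.003], "spin": 0},
    {"offset": [0, 0, 0.003], "spin": 0},
    {"offset": [0, 0, 0.001], "spin": 0},
    {"offset": [0, 0, 0], "spin": 0},
  ],
)

```text
time_s: 11.2
ee_pos: [510.0, -8.5, 98.2]
ee_rot: [180.0, 0.0, 162.2]
force: [0.0, 0.3, 0.1]
gripper_width: 0.5
gripper_force: 0.0
```

Emit:
arm_command(
  motion=[
    {"offset": [0, 0, 0.002], "spin": 0},
    {"offset": [0, 0, 0], "spin": 0},
  ],
)

```text
time_s: 11.45
ee_pos: [510.2, -8.6, 96.1]
ee_rot: [180.0, 0.0, 162.2]
force: [-0.4, -0.4, 1.4]
gripper_width: 0.8
gripper_force: 0.7
```

Contact at about 96.5, as expected.

Emit:
arm_command(
  motion=[
    {"offset": [0, 0, 0.002], "spin": 0},
    {"offset": [0, 0, 0.002], "spin": 0},
    {"offset": [0, 0, 0], "spin": 0},
  ],
)

```text
time_s: 11.82
ee_pos: [510.8, -8.7, 92.3]
ee_rot: [180.0, 0.1, 162.3]
force: [1.2, -1.2, 4.6]
gripper_width: 0.7
gripper_force: 1.8
```

Emit:
arm_command(
  motion=[
    {"offset": [0, 0, 0.0015], "spin": 0},
    {"offset": [0, 0, 0], "spin": 0},
  ],
)

```text
time_s: 12.08
ee_pos: [510.7, -8.6, 90.8]
ee_rot: [180.0, 0.1, 162.3]
force: [2.2, -0.7, 4.8]
gripper_width: 0.5
gripper_force: 2.2
```

Emit:
arm_command(
  motion=[
    {"offset": [0, 0, 0.001], "spin": 0},
    {"offset": [0, 0, 0], "spin": 0},
  ],
)

```text
time_s: 12.32
ee_pos: [510.7, -8.6, 90.0]
ee_rot: [180.0, 0.1, 162.3]
force: [2.0, -0.7, 6.3]
gripper_width: 0.4
gripper_force: 2.7
```

Emit:
arm_command(
  motion=[
    {"offset": [0, 0, 0.001], "spin": 0},
    {"offset": [0, 0, 0], "spin": 0},
  ],
)

```text
time_s: 12.58
ee_pos: [510.9, -8.6, 89.8]
ee_rot: [180.0, 0.1, 162.3]
force: [0.8, -1.0, 10.9]
gripper_width: 0.8
gripper_force: 5.4
```

Emit:
arm_command(
  motion=[
    {"offset": [0, 0, 0.001], "spin": 0},
    {"offset": [0, 0, 0], "spin": 0},
  ],
)

```text
time_s: 12.82
ee_pos: [510.9, -8.7, 89.5]
ee_rot: [180.0, 0.2, 162.3]
force: [-0.3, -0.2, 15.7]
gripper_width: 0.6
gripper_force: 8.2
```

The force climbs steeply after about 6 mm of travel, so the button is fully in. I'll release it and back off.

Emit:
arm_command(
  motion=[
    {"offset": [0, 0, -0.01], "spin": 0},
    {"offset": [0, 0, -0.02], "spin": 0},
    {"offset": [0, 0, -0.04], "spin": 0},
    {"offset": [0, 0, -0.05], "spin": 0},
    {"offset": [0, 0, -0.03], "spin": 0},
  ],
)

```text
time_s: 13.45
ee_pos: [508.9, -8.2, 238.7]
ee_rot: [180.0, -0.1, 162.2]
force: [-0.3, -0.0, -0.7]
gripper_width: 0.6
gripper_force: 0.0
```

Emit:
arm_command(
  motion=[
    {"offset": [0.05, 0, -0.02], "spin": 0},
    {"offset": [0.05, 0, 0], "spin": 0},
    {"offset": [0.05, 0, 0], "spin": 0},
    {"offset": [0, 0, 0], "spin": 0},
    {"offset": [0, 0, 0], "spin": 0},
  ],
)

```text
time_s: 14.08
ee_pos: [366.9, 37.2, 257.1]
ee_rot: [-180.0, -0.1, 162.3]
force: [1.2, -0.1, -0.0]
gripper_width: 0.4
gripper_force: 0.0
```

```bash
python3 - <<'E'
from h import *
I,D=env.grab_frame("side");a=I[130:310,190:400]
J,_=env.grab_frame("top");b=J[90:270,130:340]
cv2.imwrite("pics/c5.png",cv2.resize(np.hstack([a,b]),None,fx=1.9,fy=1.9,interpolation=cv2.INTER_CUBIC)); s=env.state();print(s["force"],s["ee_pos"],s["time_s"])
for c in("side","top"):
  for t in("confirm_top","pointer_tip","trim_mark","ferrule","screwdriver","bin"): print(c,t,env.pinpoint(c,t)[:1])
E
```

```text
[ 0.07985671 -0.5068428  -0.44505732] [367.75090733  37.05716867 257.1199922 ] 14.175
side confirm_top [{'location': [249.1, 284.5], 'score': 0.72}]
side pointer_tip []
side trim_mark [{'location': [301.8, 214.6], 'score': 0.59}]
side ferrule [{'location': [222.6, 210.3], 'score': 0.57}]
side screwdriver [{'location': [250.0, 288.3], 'score': 0.61}]
side bin [{'location': [300.1, 171.7], 'score': 0.87}]
top confirm_top [{'location': [238.2, 171.4], 'score': 0.47}]
top pointer_tip [{'location': [239.8, 174.6], 'score': 0.49}]
top trim_mark [{'location': [279.7, 167.6], 'score': 0.5}]
top ferrule []
top screwdriver [{'location': [310.4, 207.7], 'score': 0.65}]
top bin [{'location': [148.8, 162.5], 'score': 0.9}]
```

View pics/c5.png

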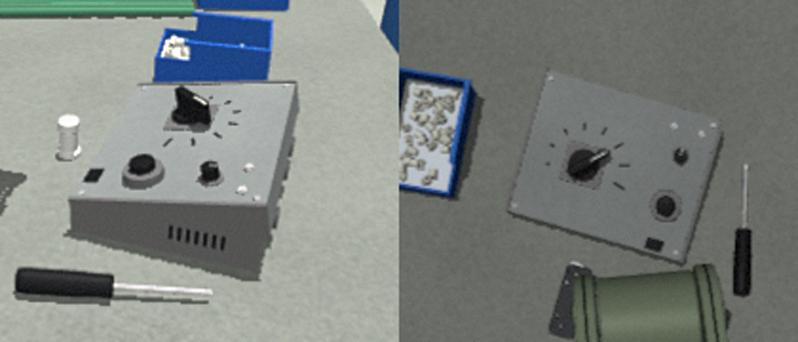

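The white line points at bar 6, near (620,148), with bars 7 and 8 below it at (625,165) and (618,187). The button is back out, and the ferrule, screwdriver, bin and trimmer are where they were.

```bash
python3 -c "
from workcell import env
print(env.job_done())"
```

```text
the job is handed in; nothing more can be done
None
```

The selector rests in position 6 (pushed two clicks from position 4), the confirm button was then pressed fully in and came back out, the trimmer and loose items look undisturbed in the final pictures, and the job is handed in.

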